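# Take the used-up wire spool off its bayonet spindle

## Task

Take the nearly used-up wire spool up off its post and stand it upright in the empty cardboard bin, setting it down rather than dropping it. Its foot is caught under a cross pin hidden in its bore: lift lightly and turn the spool by its collar until you feel it come free, and do not wrench it. Leave the full spool and everything else on the bench where they are.

Things in the scene. Friction and masses are not known exactly. Their poses are not given: they have to be found in the camera images.
- spool: nearly used-up wire spool: grey plastic, copper wire wound only thinly (49 mm across) on its middle. Origin: centre of its underside, z up along its axis. Height 90 mm, about 0.25 kg. Bottom flange 80 mm across (heights 0-5 mm), narrower top flange 60 mm across (50-55 mm), a plain round collar above. Bore 34 mm wide, open at the top, with a slotted floor at the bottom.
- spool_collar (a point): point on that spool's axis, 78 mm above its underside, amid the collar: a plain ring 46 mm across from 55 to 90 mm, the place to grip from above at any yaw. The floor of the spool's bore, 6 mm thick and flush with its underside, has a round hole 20 mm wide and two slots half a turn apart along this point's x axis, 11 mm wide, reaching 17 mm from the axis.
- stand: fixed stand of the nearly used-up spool: 96 mm square grey foot and steel disc, on which the spool rests 15 mm above the bench; upright steel post 17 mm across in the middle, its top 115 mm above the bench. Origin: centre of the foot's underside, z up.
- stand_pin (a point): middle of the steel cross pin through that post, 30 mm above the bench, 29 mm long, 6 mm thick, deep in the spool's bore. The spool rises 6 mm, then its floor is held under the pin until its slots line up with it within about 0.15 rad (half a turn is the same). The pin's angle differs each time and is hidden; this point's axes are the stand's and do NOT tell it.
- empty_bin: open cardboard bin, 116 mm square outside, 106 mm inside, 50 mm high, floor 5 mm thick, with nothing in it. Origin: centre of its underside. Fixed to the bench.
- lock_bin: the same bin with two padlocks in it; fixed. Origin: centre of its underside.
- full_spool: full spool, same shape, but its copper wire is wound thick, bulging out past the top flange (up to 78 mm across); locked on an identical stand; leave it there. Origin: centre of its underside. About 0.9 kg.
- full_stand: stand of the full spool, same as the other stand.
- padlock: brass padlock lying flat, about 80 x 44 x 22 mm; bystander.
- oil_bottle: white bottle, 48 mm across, 140 mm tall, upright; bystander. Origin: centre of its underside.
- mug: white mug, 80 mm across, 90 mm tall; bystander. Origin: centre of its underside.
- screwdriver: screwdriver lying on the bench, 190 mm long; bystander.
- brush: hand brush lying on the bench, 180 mm long; bystander.
Things that resemble listed ones, but are neither listed nor needed, are in the scene too. Leave any blue or red look-alike of the stand alone. What is shaped like the empty_bin but turquoise is not meant.

How it is judged:
By the outcome, as a careful person would: the job done as asked, in the order asked, and still so for the second after the job is handed in, with the robot touching nothing.
It also fails if it takes over 69 s, if anything falls off the work surface, if the arm or the gripper's body presses on something with over 40 N, if the wrist force passes 120 N, or if a joint passes its speed limit or range.

## Robot

A 6-joint arm with a two-finger parallel gripper is mounted at the origin on the work surface. World frame = base frame: x ahead of the robot, y to its left, z up, the work surface at z = 0. Lengths are in mm, angles in rad, forces in N, time in s.
With the tool pointing down it reaches from about 375 to 750 mm from the base axis. Payload 9 kg.
Tool frame: the origin (TCP) lies midway between the tips of the shut fingers; the grasp point (between the pads) lies arm.grasp_offset behind it (arm.grasp_offset is the distance from the TCP to the grasp point, in mm); z points along the fingers, y is the line along which they close (so a half turn about z gives the same grasp; the last joint's range is limited). The gripper opens to 85 mm and grips with 20 to 120 N. Pads are 22 mm wide; open, the fingers measure 114 mm over their backs; the gripper's body (76 mm by 85 mm) begins 54 mm behind the grasp point. The pads swing forward as they close: fully open they stand 13 mm farther back than shut.
Start: joints at [1.049, 0.104, 0.097, 1.564, 0, 1.353], TCP at [179.493, 572.555, 231.331] pointing down, gripper open.
Joint ranges: [-2.99, 2.99], [-0.84, 1.86], [-1.1, 1.16], [-1.84, 2.11], [-1.51, 1.56], [-3.14, 3.14]. Speed limits (rad/s): [2.22, 2.22, 2.57, 3.14, 3.14, 3.14].

## Interface

Orientations are given as a rotation vector (axis times angle).
In Python, from workcell import telemetry, vision, arm gives the robot as it stands.
- The arm moves only by the tool apply_moves, never from a script. Its argument "series" is a list of rows, each a list of 6 numbers: the shift along the tool's x, y, z in mm, then the turn, a rotation vector about the tool's x, y, z in degrees. In form: [[tx, ty, tz, rx, ry, rz], ...]. A call has 1 to 8 rows; each row is the pose to reach, as a shift and turn from the pose commanded when the call began, along the tool's axes at that moment; what a row does not reach only later rows make up. A row lasts 1/8 s, in which the tool goes at most 62.5 mm and 10.7 degrees, less where a joint would pass 70% of its speed; a pose out of reach is approached as far as the arm can. A call with a gripper value outside its range is refused whole. "fingers" is the finger opening in mm, from 0 to 85.4, set as the call begins (left out, the last holds). The fingers move at their own pace and stop on an object; "newtons" is the grip in N (left out, the last holds). Time passes only in rows, so rows that repeat a pose let the fingers close. It gives the time, the measured TCP pose, the force, the opening and the grip force at its end, in the units of the state.
- telemetry.state(): the state, without advancing time (a new reading comes with each control period).
- vision.get_image(name): name is "side" or "top"; returns the picture (480x640x3 uint8, red, green, blue); there is no depth.
- vision.camera_model(name): a dict with "mtx" (3x3 intrinsics, pixels), "rvec" (rotation vector, rad) and "tvec" (3), from world to camera coordinates, as OpenCV has them. Camera axes: x right, y down, z forward; pixel columns grow to the right and rows downward; lengths in mm; the calibration is good to about 2 mm. A picture is of the moment at which its call begins. camera_model takes no time and is no camera call.
- arm.finish_job(): hands the job in; it is judged then, once.
The state is a dict: "t": time; "joint_pos": joint angles; "qd": joint speeds; "tau": joint torques, N m; "ee_pos": TCP position; "eef_rot": TCP orientation; "force": force on the tool from outside, world axes, zero at the start; "wrist_torque": the same for the moment, N m; "grip_width": finger opening in mm; "grasp_force": force on a finger pad.
Only numpy, scipy, OpenCV 4.12 (cv2) and the standard library are available. Lean on these libraries where they do the work, as an engineer would, in place of code of your own. Each camera call takes 0.05 s, during which the arm holds its last target. There are 200 camera calls.

## Working session

There is one attempt and no reset: what is moved stays moved. The work goes in short steps, Python scripts to look and compute and a tool call to move; the robot and the scene stay as the last step left them, time stands still between calls to the robot, and variables do not carry over. Pictures are saved under pics/ and viewed, at most 10 in all, crops included, and the job is handed in when it is done.

Besides the shell and the picture viewer there is one more tool, called after "Call:" as name(argument=value, ...) on one line, values as JSON. apply_moves: Moves the arm, as the interface text tells. Its arguments: {"type":"object","properties":{"series":{"type":"array"},"fingers":{"type":"number"},"newtons":{"type":"number"}},"required":["series"]}

```bash
mkdir -p pics
python3 - <<'E'
from workcell import telemetry, vision, arm
import cv2
for n in("top","side"):
    cv2.imwrite(f"pics/{n}0.png",vision.get_image(n)[:,:,::-1]); m=vision.camera_model(n); print(n,m)
print(telemetry.state(), arm.grasp_offset)
E
```

```text
top {'mtx': array([[600.26609861,   0.        , 309.14735248],
       [  0.        , 600.26609861, 229.84034204],
       [  0.        ,   0.        ,   1.        ]]), 'rvec': array([ 2.12700929, -2.06693369,  0.24770842]), 'tvec': array([ -44.96602829,  572.3991043 , 1147.03429692])}
side {'mtx': array([[495.84156592,   0.        , 318.02614295],
       [  0.        , 495.84156592, 236.13365885],
       [  0.        ,   0.        ,   1.        ]]), 'rvec': array([ 0.12038557, -2.74022261,  1.49662232]), 'tvec': array([563.97489132, 127.53019433, 991.08023829])}
{'t': 0.1, 'joint_pos': array([1.04928783e+00, 1.04635556e-01, 9.65709299e-02, 1.56390125e+00,
       8.61607297e-06, 1.35311469e+00]), 'qd': array([ 0.00038831, -0.00218885,  0.00013785,  0.0009728 , -0.00244341,
        0.00083351]), 'tau': array([ 8.29405471e-03, -5.58206213e+01,  5.04722142e+01,  1.29528667e-02,
       -2.02096567e-04,  1.20901271e-05]), 'ee_pos': array([179.33489675, 572.26969135, 230.61559366]), 'eef_rot': array([-4.75351389e-01, -3.10498594e+00,  1.70794126e-03]), 'force': array([ 0.08833494, -0.11913231, -0.0650951 ]), 'wrist_torque': array([-0.02242931,  0.03253424,  0.02902174]), 'grasp_force': 0.0, 'grip_width': 85.21215344338836} 18.700000000000003
```

View pics/top0.png

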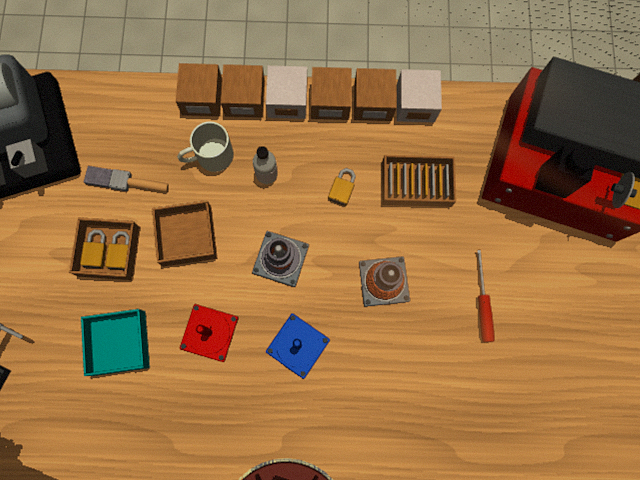

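View pics/side0.png

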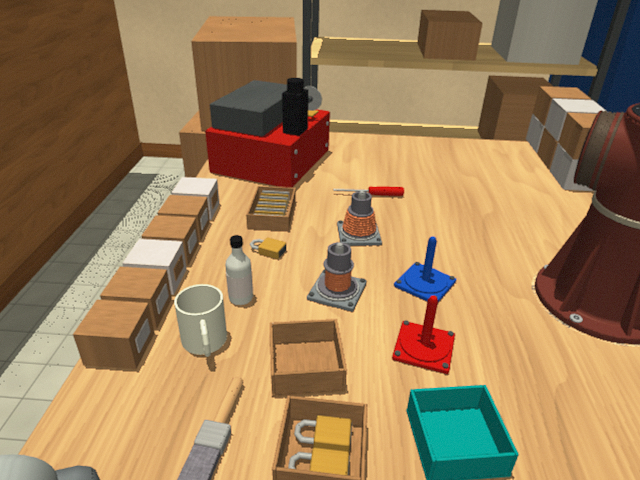

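The top view shows the thin spool at about (280,257), the full spool at (386,278), the empty bin at (185,234), the lock bin at (105,250) and the turquoise bin at (115,342). In the side view the thin spool is at (338,270).
Possible mix-ups with the spool are the full spool (386,278, bulging copper) and the red and blue posts (208,332 and 297,346). With the bin, they are the lock bin (105,250), the turquoise bin (115,342) and the slotted box (418,181). My choices are the spool at (280,257) and the bin at (185,234), and I'll check them in a close crop.

```bash
cat > h.py <<'E'
import numpy as np, cv2
from workcell import telemetry, vision, arm
def proj(n,P):
    m=vision.camera_model(n); return cv2.projectPoints(np.float64(P).reshape(-1,3),m["rvec"],m["tvec"],m["mtx"],None)[0].reshape(-1,2)
def ray(n,uv,z):
    m=vision.camera_model(n); R=cv2.Rodrigues(m["rvec"])[0]; C=-R.T@m["tvec"]
    d=R.T@np.linalg.inv(m["mtx"])@np.array([uv[0],uv[1],1.]); return C+d*(z-C[2])/d[2]
E
python3 - <<'E'
from h import *
a=cv2.imread("pics/top0.png")[215:300,140:320]; b=cv2.imread("pics/side0.png")[225:400,255:385]
a=cv2.resize(a,None,fx=4.4,fy=4.4,interpolation=cv2.INTER_CUBIC)[:, :792]; 
cv2.imwrite("pics/c1.png",a)
b=cv2.resize(b,None,fx=3.4,fy=3.4,interpolation=cv2.INTER_CUBIC); cv2.imwrite("pics/c2.png",b)
E
```

```text
(no output)
```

View pics/c1.png

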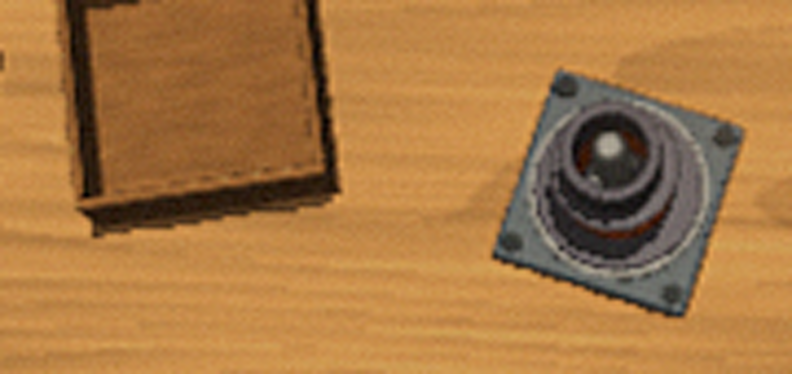

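View pics/c2.png

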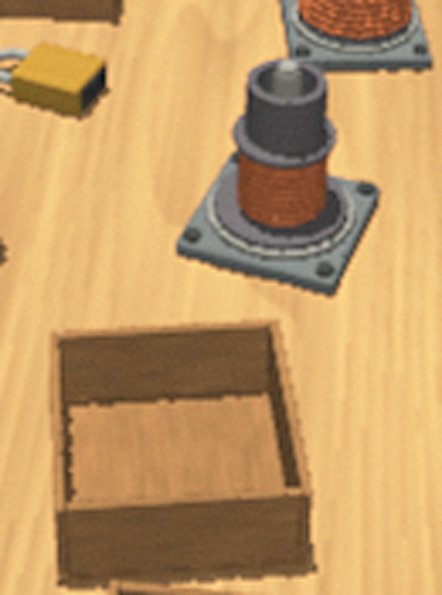

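The crops confirm both choices: a thin copper winding on the spool, and an empty brown bin. Collar rim centre: top about (279,249.5), side about (339.7,249). I'll measure next.

Run:
```python
from h import *
q=lambda x,y:(x/4.4+140,y/4.4+215)
s=lambda x,y:(x/3.4+255,y/3.4+225)
F=[q(560,70),q(745,130),q(683,317),q(493,257)]
P=np.array([ray("top",p,8) for p in F]); print("foot",P.mean(0),np.linalg.norm(P-np.roll(P,1,0),axis=1))
F=[s(234,155),s(380,187),s(333,297),s(178,245)]
P=np.array([ray("side",p,8) for p in F]); print("footS",P.mean(0),np.linalg.norm(P-np.roll(P,1,0),axis=1))
print("collar",ray("top",q(611,151),105),ray("side",s(288,82),105))
print("posttop",ray("top",q(608,146),115))
B=[s(55,340),s(278,322),s(310,495),s(58,508)]
P=np.array([ray("side",p,50) for p in B]); print("bin",P.mean(0),np.linalg.norm(P-np.roll(P,1,0),axis=1),P)
# top: bin edges crop
im=cv2.imread("pics/top0.png"); cv2.imwrite("pics/c3.png",cv2.resize(im[190:275,140:230],None,fx=6,fy=6,interpolation=cv2.INTER_CUBIC))
# collar circle
g=cv2.cvtColor(im,cv2.COLOR_BGR2HSV); m=((g[...,1]<75)).astype(np.uint8); m[:, :240]=0;m[:,320:]=0;m[:225]=0;m[295:]=0
c=max(cv2.findContours(m,0,2)[0],key=cv2.contourArea); r=cv2.minAreaRect(c); print(r); P=np.array([ray("top",p,8) for p in cv2.boxPoints(r)]);print(P.mean(0),P)
```

```text
foot [523.47719557  29.02322096   8.        ] [96.14909997 94.05660386 94.92341859 94.74107795]
footS [524.27493866  30.41695312   8.        ] [ 93.03063758  92.57454448 105.4460418   96.2189902 ]
collar [523.87402515  29.08107459 105.        ] [524.69098194  30.53668455 105.        ]
posttop [524.03389088  29.94966339 115.        ]
bin [567.5601513  232.36591307  50.        ] [107.8447379  112.46646698 113.96602169 112.68607629] [[631.80052361 189.78778935  50.        ]
 [521.962136   165.6168398   50.        ]
 [502.63523511 277.93213262  50.        ]
 [613.84271047 296.12689052  50.        ]]
((280.0500183105469, 258.35003662109375), (45.2205696105957, 44.90434265136719), 18.434947967529297)
[524.7656175   31.00966382   8.        ] [[492.58593178  89.42119502   8.        ]
 [584.86973667  63.89478096   8.        ]
 [556.46419459 -28.1014082    8.        ]
 [465.14260697  -1.1759125    8.        ]]
```

View pics/c3.png

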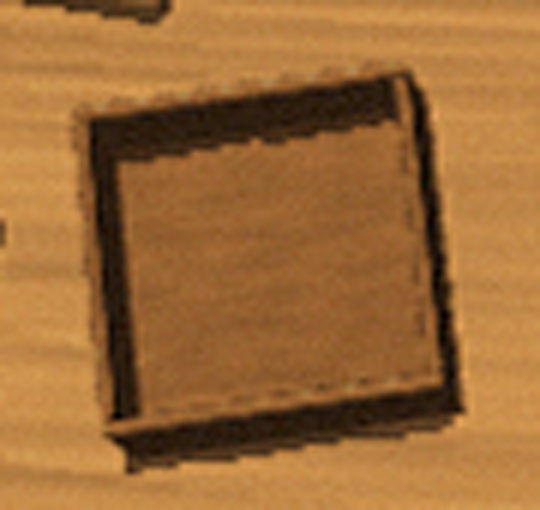

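The c3 crop shows the bin rim corners near (75,105), (408,70), (445,380) and (105,432) in crop pixels. Next I'll work out the first move.

```bash
cat >> h.py <<'E'
def go(xyz,show=True):
    s=telemetry.state(); R=cv2.Rodrigues(s["eef_rot"])[0]
    d=R.T@(np.array(xyz)-s["ee_pos"])
    print("t",s["t"],"pos",s["ee_pos"].round(1),"j",s["joint_pos"].round(2),"zaxis",R[:,2].round(3),"x",R[:,0].round(3)); print("shift",d.round(1)); print("f",s["force"].round(1),"w",s["grip_width"],s["grasp_force"])
E
python3 - <<'E'
from h import *
c=lambda x,y:(x/6+140,y/6+190)
P=np.array([ray("top",c(*p),50) for p in[(75,105),(408,70),(445,380),(105,432)]]); print(P.mean(0),np.linalg.norm(P-np.roll(P,1,0),axis=1))
P=np.array([ray("top",c(*p),5) for p in[(117,160),(395,122)]]);print(P)
print(proj("top",[567,233,50]),proj("side",[567,233,50]))
go((524,30,200))
E
```

```text
[568.01460106 229.93670988  50.        ] [115.76495409 115.00558301 110.49953472 115.4590189 ]
[[608.05480535 292.511783     5.        ]
 [624.97141132 194.43948415   5.        ]]
[[181.52723826 231.27823502]] [[306.96417705 346.26254306]]
t 0.1 pos [179.3 572.3 230.6] j [1.05 0.1  0.1  1.56 0.   1.35] zaxis [-0.001 -0.001 -1.   ] x [-0.954  0.299  0.   ]
shift [-491.1 -414.3   31. ]
f [ 0.1 -0.1 -0.1] w 85.21215344338836 0.0
```

Call:
apply_moves(series=[[-41, -35, 0, 0, 0, -10], [-82, -69, 0, 0, 0, -20], [-123, -104, 0, 0, 0, -30], [-164, -138, 0, 0, 0, -40], [-205, -173, 0, 0, 0, -50], [-246, -207, 0, 0, 0, -60], [-287, -242, 0, 0, 0, -70], [-327, -276, 0, 0, 0, -80]], fingers=85)

```text
t: 1.1
ee_pos: [405.2, 217.7, 231.1]
eef_rot: [-1.562, 2.726, 0.0]
force: [-0.3, 0.9, -0.1]
grip_width: 85.0
grasp_force: 0.0
```

```bash
python3 -c "
from h import *
go((524,30,200))"
```

```text
t 1.1 pos [405.2 217.7 231.1] j [ 0.21 -0.33 -0.3   1.59  0.   -0.83] zaxis [ 0.  0. -1.] x [-0.506 -0.863 -0.   ]
shift [ 101.9 -197.4   31.1]
f [-0.3  0.9 -0.1] w 85.04848867621075 0.0
```

Call:
apply_moves(series=[[25, -49, 0, 0, 0, 0], [50, -98, 0, 0, 0, 0], [75, -147, 0, 0, 0, 0], [102, -190, 20, 0, 0, 0], [102, -197, 31, 0, 0, 0], [102, -197, 31, 0, 0, 0], [102, -197, 31, 0, 0, 0]])

```text
t: 1.98
ee_pos: [521.8, 32.1, 200.9]
eef_rot: [-1.556, 2.728, -0.0]
force: [0.1, 0.2, -0.0]
grip_width: 85.0
grasp_force: 0.0
```

Run:
```python
from h import *
go((524,30,74))
im=cv2.imread("pics/top0.png")
cv2.imwrite("pics/t1.png",vision.get_image("top")[:,:,::-1]);cv2.imwrite("pics/s1.png",vision.get_image("side")[:,:,::-1])
a=cv2.resize(cv2.imread("pics/s1.png")[150:330,250:430],None,fx=3,fy=3);cv2.imwrite("pics/v1.png",a)
```

```text
t 1.975 pos [521.8  32.1 200.9] j [-0.19 -0.14 -0.2   1.51  0.   -1.23] zaxis [ 0.  0. -1.] x [-0.509 -0.861 -0.   ]
shift [  0.7  -2.9 126.9]
f [ 0.1  0.2 -0. ] w 84.97185779022278 0.0
```

View pics/v1.png

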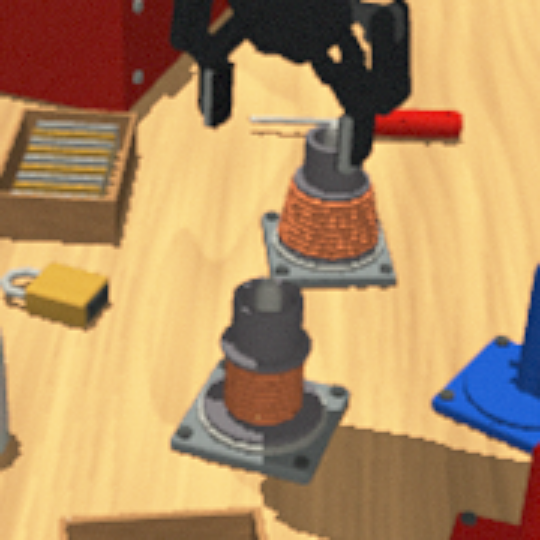

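The gripper is open above the thin spool and clear of everything. I'll descend next.

Call:
apply_moves(series=[[1, -3, 30, 0, 0, 0], [1, -3, 60, 0, 0, 0], [1, -3, 90, 0, 0, 0], [1, -3, 112, 0, 0, 0], [1, -3, 124, 0, 0, 0], [1, -3, 126, 0, 0, 0], [1, -3, 126, 0, 0, 0]])

```text
t: 2.95
ee_pos: [524.7, 28.7, 75.3]
eef_rot: [-1.555, 2.729, -0.001]
force: [0.5, 0.3, -0.2]
grip_width: 85.1
grasp_force: 0.0
```

Call:
apply_moves(series=[[0, 0, 0, 0, 0, 0], [0, 0, 0, 0, 0, 0], [0, 0, 0, 0, 0, 0], [0, 0, 0, 0, 0, 0], [0, 0, 0, 0, 0, 0], [0, 0, 0, 0, 0, 0]], fingers=40, newtons=30)

```text
t: 3.7
ee_pos: [524.6, 28.5, 75.0]
eef_rot: [-1.554, 2.729, -0.001]
force: [-0.3, -0.4, 5.8]
grip_width: 45.1
grasp_force: 30.5
```

Run:
```python
from h import *
go((524,30,74)); print(telemetry.state()["wrist_torque"])
cv2.imwrite("pics/s2.png",vision.get_image("side")[:,:,::-1])
a=cv2.resize(cv2.imread("pics/s2.png")[180:320,270:410],None,fx=4,fy=4);cv2.imwrite("pics/v2.png",a)
```

```text
t 3.7 pos [524.6  28.5  75. ] j [-0.2  -0.09 -0.39  1.28  0.   -1.23] zaxis [ 0.001 -0.    -1.   ] x [-0.51 -0.86 -0.  ]
shift [-1.   1.3  1. ]
f [-0.3 -0.4  5.8] w 45.109405481005 30.527564864605665
[-0.0013825   0.21453534  0.06437258]
```

View pics/v2.png

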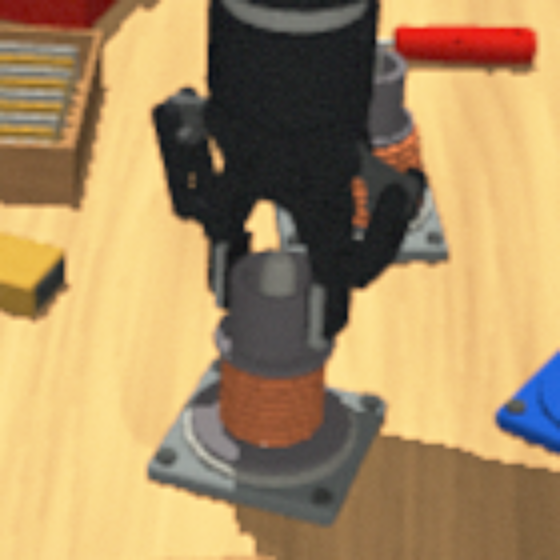

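The pads hold the collar centrally above the top flange. I'll lift lightly now.

Call:
apply_moves(series=[[0, 0, -2, 0, 0, 0], [0, 0, -4, 0, 0, 0], [0, 0, -4, 0, 0, 0]])

```text
t: 4.12
ee_pos: [524.0, 28.7, 78.1]
eef_rot: [1.555, -2.73, -0.001]
force: [0.5, 0.2, -2.4]
grip_width: 45.1
grasp_force: 31.0
```

Call:
apply_moves(series=[[0, 0, -1, 0, 0, 0], [0, 0, -2, 0, 0, 0], [0, 0, -2, 0, 0, 0]])

```text
t: 4.5
ee_pos: [524.2, 28.6, 80.3]
eef_rot: [-1.555, 2.73, -0.0]
force: [-0.1, -0.1, -2.7]
grip_width: 45.6
grasp_force: 31.0
```

Call:
apply_moves(series=[[0, 0, -1, 0, 0, 0], [0, 0, -1, 0, 0, 0]])

```text
t: 4.75
ee_pos: [524.0, 28.6, 81.0]
eef_rot: [1.554, -2.73, -0.0]
force: [0.9, 0.2, -4.3]
grip_width: 45.2
grasp_force: 32.6
```

Call:
apply_moves(series=[[0, 0, -0.5, 0, 0, 0], [0, 0, -0.5, 0, 0, 0]])

```text
t: 5.0
ee_pos: [523.9, 28.6, 81.2]
eef_rot: [1.554, -2.73, -0.001]
force: [2.3, -0.9, -11.8]
grip_width: 45.2
grasp_force: 32.5
```

Call:
apply_moves(series=[[0, 0, 0.2, 0, 0, 5], [0, 0, 0.2, 0, 0, 10], [0, 0, 0.2, 0, 0, 10]])

```text
t: 5.38
ee_pos: [523.7, 28.9, 81.1]
eef_rot: [1.312, -2.854, -0.002]
force: [-0.1, 0.0, -10.1]
grip_width: 45.0
grasp_force: 32.5
```

```bash
python3 -c "
from h import *
go((524,30,74)); print(telemetry.state()['wrist_torque'])"
```

```text
t 5.375 pos [523.7  28.9  81.1] j [-0.19 -0.1  -0.38  1.29  0.   -1.06] zaxis [-0.001  0.001 -1.   ] x [-0.651 -0.759  0.   ]
shift [-1.1  0.5  7.1]
f [ -0.1   0.  -10.1] w 45.04107408040939 32.45925335213542
[ 0.10830218 -0.05160309 -0.05018644]
```

Call:
apply_moves(series=[[0, 0, 0, 0, 0, 6], [0, 0, 0, 0, 0, 11], [0, 0, 0, 0, 0, 11]])

```text
t: 5.75
ee_pos: [523.7, 28.9, 81.2]
eef_rot: [1.035, -2.966, -0.001]
force: [0.2, 1.3, -10.3]
grip_width: 45.1
grasp_force: 32.5
```

Call:
apply_moves(series=[[0, 0, 0, 0, 0, 6], [0, 0, 0, 0, 0, 11], [0, 0, 0, 0, 0, 11]])

```text
t: 6.12
ee_pos: [523.8, 28.8, 81.2]
eef_rot: [0.747, -3.051, -0.001]
force: [-1.1, 1.2, -11.6]
grip_width: 45.4
grasp_force: 32.4
```

Call:
apply_moves(series=[[0, 0, 0, 0, 0, 6], [0, 0, 0, 0, 0, 11], [0, 0, 0, 0, 0, 11]])

```text
t: 6.5
ee_pos: [523.9, 28.8, 81.3]
eef_rot: [0.452, -3.108, -0.001]
force: [-0.6, 1.2, -12.0]
grip_width: 45.3
grasp_force: 32.4
```

Call:
apply_moves(series=[[0, 0, 0.1, 0, 0, 6], [0, 0, 0.1, 0, 0, 11], [0, 0, 0.1, 0, 0, 11]])

```text
t: 6.88
ee_pos: [524.0, 28.6, 81.3]
eef_rot: [0.152, -3.137, -0.0]
force: [0.5, 0.9, -12.0]
grip_width: 45.1
grasp_force: 32.4
```

Call:
apply_moves(series=[[0, 0, 0.1, 0, 0, 6], [0, 0, 0.1, 0, 0, 11], [0, 0, 0.1, 0, 0, 11]])

```text
t: 7.25
ee_pos: [524.1, 28.5, 81.5]
eef_rot: [-0.149, -3.138, 0.0]
force: [-1.2, -0.8, -9.4]
grip_width: 45.1
grasp_force: 32.7
```

Call:
apply_moves(series=[[0, 0, 0, 0, 0, 6], [0, 0, 0, 0, 0, 11], [0, 0, 0, 0, 0, 11]])

```text
t: 7.62
ee_pos: [525.1, 28.4, 82.4]
eef_rot: [0.449, 3.107, -0.0]
force: [1.0, 0.3, -1.4]
grip_width: 45.2
grasp_force: 33.3
```

The force has fallen to about the spool's own weight, so it has come free. I'll test with a small lift.

Call:
apply_moves(series=[[0, 0, -1, 0, 0, 0], [0, 0, -2, 0, 0, 0], [0, 0, -2, 0, 0, 0]])

```text
t: 8.0
ee_pos: [524.5, 28.6, 83.8]
eef_rot: [0.454, 3.108, 0.0]
force: [0.1, -0.4, -2.1]
grip_width: 45.3
grasp_force: 33.3
```

Call:
apply_moves(series=[[0, 0, -2, 0, 0, 0], [0, 0, -4, 0, 0, 0], [0, 0, -6, 0, 0, 0], [0, 0, -8, 0, 0, 0], [0, 0, -8, 0, 0, 0]])

```text
t: 8.62
ee_pos: [524.3, 28.6, 91.6]
eef_rot: [0.456, 3.108, 0.0]
force: [0.5, 0.3, -3.0]
grip_width: 44.9
grasp_force: 33.3
```

Call:
apply_moves(series=[[0, 0, -12, 0, 0, 0], [0, 0, -28, 0, 0, 0], [0, 0, -44, 0, 0, 0], [0, 0, -60, 0, 0, 0], [0, 0, -76, 0, 0, 0], [0, 0, -92, 0, 0, 0], [0, 0, -102, 0, 0, 0], [0, 0, -102, 0, 0, 0]])

```text
t: 9.62
ee_pos: [524.6, 28.5, 194.2]
eef_rot: [0.455, 3.107, 0.0]
force: [0.7, 0.0, -2.4]
grip_width: 45.0
grasp_force: 33.4
```

Run:
```python
from h import *
go((568,231,194))
cv2.imwrite("pics/s3.png",vision.get_image("side")[:,:,::-1])
```

```text
t 9.625 pos [524.6  28.5 194.2] j [-0.19 -0.13 -0.2   1.5   0.    0.1 ] zaxis [ 0.001 -0.    -1.   ] x [-0.958  0.287 -0.001]
shift [1.650e+01 2.064e+02 2.000e-01]
f [ 0.7  0.  -2.4] w 44.95122680720272 33.35751559585333
```

View pics/s3.png

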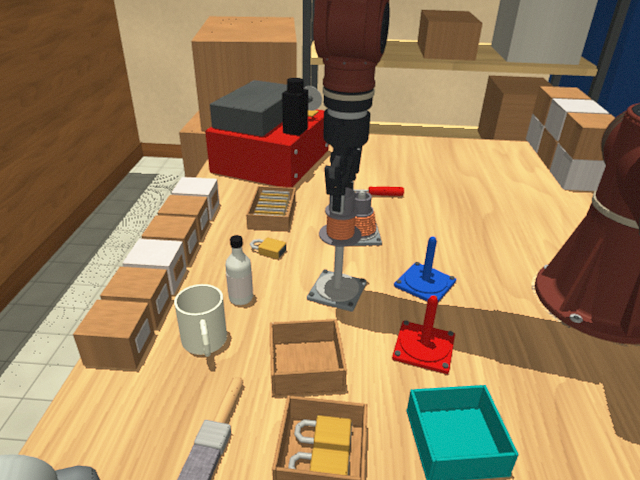

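The spool is up clear of its post (image about 340,225), with the bin at (308,355). I'll move across and check.

Call:
apply_moves(series=[[2, 20, 0, 0, 0, 0], [5, 55, 0, 0, 0, 0], [8, 95, 0, 0, 0, 0], [11, 135, 0, 0, 0, 0], [14, 170, 0, 0, 0, 0], [16, 195, 0, 0, 0, 0], [16, 206, 0, 0, 0, 0], [16, 206, 0, 0, 0, 0]])

```text
t: 10.68
ee_pos: [567.7, 230.5, 192.7]
eef_rot: [-0.454, -3.108, 0.001]
force: [0.2, -1.0, -2.5]
grip_width: 45.0
grasp_force: 33.3
```

Call:
apply_moves(series=[[0, 0, 20, 0, 0, 0], [0, 0, 40, 0, 0, 0], [0, 0, 60, 0, 0, 0], [0, 0, 65, 0, 0, 0], [0, 0, 65, 0, 0, 0], [0, 0, 65, 0, 0, 0]])

```text
t: 11.42
ee_pos: [568.5, 230.6, 129.3]
eef_rot: [0.455, 3.107, 0.001]
force: [-0.6, 0.0, -2.3]
grip_width: 45.3
grasp_force: 33.3
```

Run:
```python
from h import *
go((568,231,66))
a=cv2.resize(vision.get_image("side")[240:410,230:390,::-1],None,fx=3.4,fy=3.4)
b=cv2.resize(vision.get_image("top")[180:280,130:250,::-1],None,fx=3.4,fy=3.4)
b=cv2.copyMakeBorder(b[:,:250],0,a.shape[0]-b.shape[0],0,0,0)
cv2.imwrite("pics/v4.png",np.hstack([a,b]))
```

```text
t 11.425 pos [568.5 230.6 129.3] j [ 0.17  0.15 -0.04  1.38  0.    0.46] zaxis [ 0.001  0.    -1.   ] x [-0.958  0.287 -0.001]
shift [ 0.6  0.2 63.3]
f [-0.6  0.  -2.3] w 45.27112860659607 33.30414120107889
```

View pics/v4.png

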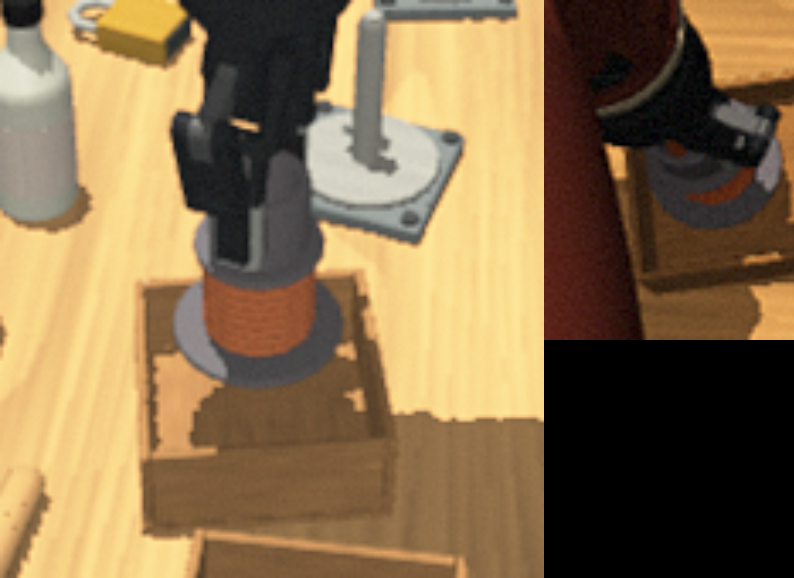

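The spool hangs upright and centred over the bin (side crop about 258,330). I'll lower it in stages.

Call:
apply_moves(series=[[0, 0, 12, 0, 0, 0], [0, 0, 24, 0, 0, 0], [0, 0, 36, 0, 0, 0], [0, 0, 48, 0, 0, 0], [0, 0, 56, 0, 0, 0], [0, 0, 60, 0, 0, 0], [0, 0, 60, 0, 0, 0], [0, 0, 60, 0, 0, 0]])

```text
t: 12.52
ee_pos: [568.3, 230.6, 69.0]
eef_rot: [0.456, 3.108, 0.001]
force: [0.3, 0.5, -3.0]
grip_width: 45.1
grasp_force: 33.3
```

Call:
apply_moves(series=[[0, 0, 1, 0, 0, 0], [0, 0, 2, 0, 0, 0], [0, 0, 2, 0, 0, 0]])

```text
t: 12.9
ee_pos: [567.9, 230.5, 66.3]
eef_rot: [-0.455, -3.108, -0.0]
force: [0.0, 0.5, -3.3]
grip_width: 45.4
grasp_force: 33.3
```

Call:
apply_moves(series=[[0, 0, 1, 0, 0, 0], [0, 0, 1.5, 0, 0, 0], [0, 0, 1.5, 0, 0, 0]])

```text
t: 13.28
ee_pos: [568.0, 230.5, 65.1]
eef_rot: [0.456, 3.108, 0.0]
force: [-1.2, 0.1, -0.9]
grip_width: 44.9
grasp_force: 33.5
```

Call:
apply_moves(series=[[0, 0, 0.3, 0, 0, 0], [0, 0, 0.3, 0, 0, 0]])

```text
t: 13.52
ee_pos: [568.1, 230.5, 65.1]
eef_rot: [0.456, 3.108, 0.0]
force: [-3.6, -1.4, 4.0]
grip_width: 44.9
grasp_force: 33.8
```

It has touched down. I'll release, then withdraw straight up.

Call:
apply_moves(series=[[0, 0, 0, 0, 0, 0], [0, 0, 0, 0, 0, 0], [0, 0, 0, 0, 0, 0], [0, 0, 0, 0, 0, 0]], fingers=75)

```text
t: 14.02
ee_pos: [568.0, 230.6, 64.6]
eef_rot: [0.456, 3.108, 0.0]
force: [0.0, -0.4, 1.0]
grip_width: 75.1
grasp_force: 0.0
```

Call:
apply_moves(series=[[0, 0, -8, 0, 0, 0], [0, 0, -25, 0, 0, 0], [0, 0, -50, 0, 0, 0], [0, 0, -80, 0, 0, 0], [0, 0, -110, 0, 0, 0], [0, 0, -135, 0, 0, 0], [0, 0, -150, 0, 0, 0], [0, 0, -150, 0, 0, 0]])

```text
t: 15.02
ee_pos: [568.7, 230.7, 216.2]
eef_rot: [0.455, 3.106, 0.001]
force: [0.5, -0.4, -0.6]
grip_width: 74.9
grasp_force: 0.0
```

Run:
```python
from h import *
go((568,231,66))
cv2.imwrite("pics/s5.png",vision.get_image("side")[:,:,::-1])
```

```text
t 15.025 pos [568.7 230.7 216.2] j [0.17 0.14 0.11 1.54 0.   0.46] zaxis [ 0.002  0.001 -1.   ] x [-0.958  0.287 -0.002]
shift [  1.1  -0.  150.2]
f [ 0.5 -0.4 -0.6] w 74.92457368808833 0.0
```

View pics/s5.png

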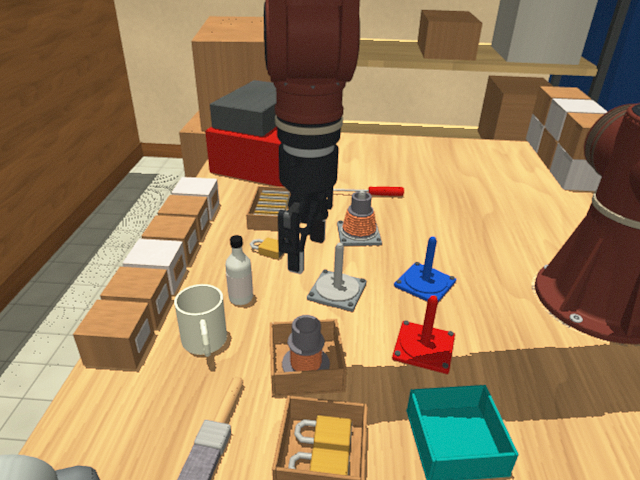

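The spool stands upright in the empty bin (306,345), everything else is where it was, and the gripper is clear.

```bash
python3 -c "
from workcell import arm
print(arm.finish_job())"
```

```text
the job is handed in; nothing more can be done
None
```

The thin spool came free of its pin after a light lift and turn, and it now stands upright in the empty cardboard bin, set down and released; the last side view showed nothing else moved, and the job was handed in at about 15 s.

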